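# Click the microtube rack into the free dock

### The arm

A 6-joint arm with a two-finger parallel gripper is mounted at the origin on a cart in front of the work surface, level with it; the furniture and walls round the work are solid. World frame = base frame: x ahead of the robot, y to its left, z up, the work surface at z = 0. Lengths are in m, angles in rad, forces in N, time in s.
With the tool pointing down it reaches from about 0.375 to 0.975 m from the base axis. Payload 3.8 kg.
Tool frame: the origin (TCP) lies midway between the tips of the shut fingers; the grasp point (between the pads) lies 19 mm behind it; z points along the fingers, y is the line along which they close (so a half turn about z gives the same grasp; the last joint's range is limited). The gripper opens to 85 mm and grips with 20 to 120 N. Pads are 22 mm wide; open, the fingers measure 114 mm over their backs; the gripper's body (76 mm by 85 mm) begins 54 mm behind the grasp point. The pads swing forward as they close: fully open they stand 13 mm farther back than shut.
Start: joints at [-1.245, 0.264, 1.604, -0, 1.274, -0.037], TCP at [0.24, -0.631, 0.231] pointing down, gripper open.
Joint ranges: [-2.63, 2.63], [-0.94, 2.18], [0.31, 2.57], [-1.31, 4.45], [0, 2.66], [-2.55, 2.55]. Speed limits (rad/s): [2.57, 2.57, 3.14, 3.14, 3.14, 3.14].

### API

Orientations are given as a rotation vector (axis times angle).
In Python, from workcell import read_state, vision, ticket gives the robot as it stands. The module is installed in compiled form; this text tells all that it offers.
- The arm moves only by the tool jog_arm, never from a script. Its arguments are lists of equal length, an entry for each row: "turn": the turn, a rotation vector about the tool's x, y, z in rad, a list of three; "delta_pos": the shift along the tool's x, y, z in m, a list of three; "gripper": the finger opening in m, from 0 to 0.0854. In form: {"turn": [[rx, ry, rz], ...], "delta_pos": [[dx, dy, dz], ...], "gripper": [gripper, ...]}. A call has 1 to 20 rows; each row shifts and turns the commanded pose from where the row before left it, along the tool's axes as they then stand; what a row does not reach is not made up. A row lasts 1/12 s, in which the tool goes at most 41.7 mm and 7.16 degrees, less where a joint would pass 70% of its speed; a pose out of reach is approached as far as the arm can. A call with a gripper value outside its range is refused whole. The fingers move at their own pace and stop on an object; "grip_force" is the grip in N (left out, the last holds). Time passes only in rows, so rows that do not move let the fingers close. It gives the time, the measured TCP pose, the force, the opening and the grip force at its end, in the units of the state.
- read_state(): the state, without advancing time (a new reading comes with each control period).
- vision.read_camera(name): name is "scene" or "top" or "wrist"; returns the picture (480x640x3 uint8, red, green, blue); there is no depth.
- vision.calibration(name): a dict with "vfov" (degrees; the focal length in pixels is half the picture's height over the tangent of half this angle, whatever the lens; pixels are square), "cx", "cy" (the principal point, pixels), "dist" ([k1, k2, p1, p2, k3] as OpenCV has them; the pictures are not rectified), "R" (3x3) and "t" (3): a world point X has camera coordinates R X + t; the wrist camera has in their place "mount" (4x4, takes a point from camera to tool coordinates, whose origin is the TCP and whose axes are the flange's). Camera axes: x right, y down, z forward; pixel columns grow to the right and rows downward; lengths in m; the calibration is good to about 2 mm. A picture is of the moment at which its call begins: read the wrist's pose just before it. calibration takes no time and is no camera call.
- ticket.finish_job(): hands the job in; it is judged then, once.
The state is a dict: "time": time; "q": joint angles; "joint_vel": joint speeds; "joint_torque": joint torques, N m; "tool_pos": TCP position; "tcp_rot": TCP orientation; "wrist_force": force on the tool from outside, world axes, zero at the start; "torque": the same for the moment, N m; "width": opening from 0.0 (shut) to 1.0 (fully open); "grip_force": force on a finger pad.
Only numpy, scipy, OpenCV 4.12 (cv2) and the standard library are available. Lean on these libraries where they do the work, as an engineer would, in place of code of your own. Each camera call takes 0.05 s, during which the arm holds its last target. There are 200 camera calls.

### The job

Put the loose blue microtube rack into the empty grey dock: set it between the guides and press it down fully home, so that the orange spring clip at each end is pushed open and snaps back over the rack's top. Let go of it and leave it latched and lying flat; the other dock is already full.

Things in the scene. Friction and masses are not known exactly. Their poses are not given: they have to be found in the camera images.
- microtube_rack: the loose blue rack of small tubes on the bench: 62 mm (its x) by 150 mm (its y), 34 mm high, tube caps to 41 mm, about 0.11 kg; origin at the centre of its underside, z up. Grasp it across the 62 mm width at mid-length; what the pads grip is the edge of its top deck, 30 to 34 mm above the origin. It fits the dock either way round. A twin rack sits fixed in the other dock
- dock_free: the empty grey dock, fixed: plate 96 (its x) by 204 mm (its y), 8 mm thick; origin at the centre of its underside, on the bench, z up. The seated rack's origin is 8 mm above this one, long axis along the dock's y. Corner guides, flared, up to 37 mm above the bench, leave 2.5 mm play; both long sides are open for fingers over the middle 80 mm. An orange spring clip stands at each end
- dock_free_clip_left (a joint): hinge of the orange clip at the dock's +y end, rad: 0 = upright, closed; sprung to 0; grows outward, about 0.15 as the rack passes. The clip, 22 mm wide, hooks in to 70 mm from the dock's centre, hook underside 43 mm above the bench; above it a slope widens outward up to 74 mm. Pressing the rack straight down with 5 to 10 N in all opens both clips; its weight alone does not
- dock_free_clip_right (a joint): the same for the equal clip at the dock's -y end; each clip snaps back over the rack's deck when the rack rests on the dock's plate

How it is judged:
On the way:
1. the rack, over the empty dock, pushes both of its clips open (horizontal distance between microtube_rack and dock_free below 0.02 m and value of joint each of dock_free_clip_left, dock_free_clip_right above 0.04 rad), for 0.05 s.
At the end, for the whole second after the job is handed in: The loose rack rests in the empty dock: centre within 10 mm of the dock's centre, underside within 4 mm of the dock's plate, long axes within 0.15 rad, tilted less than 0.06 rad, still; both clips of that dock closed (below 0.04 rad) (horizontal distance between microtube_rack and dock_free below 0.01 m and z of microtube_rack in the frame of dock_free below 0.012 m and angle between the y axis of microtube_rack and the y axis of dock_free, either way round below 0.15 rad and angle between microtube_rack's own z axis and vertical below 0.06 rad and value of joint each of dock_free_clip_left, dock_free_clip_right below 0.04 rad and linear speed of microtube_rack below 0.02 m/s); the robot touches nothing.
It also fails if it takes over 40 s, if anything falls off the work surface, if the arm or the gripper's body presses on something with over 40 N, if the wrist force passes 120 N, or if a joint passes its speed limit or range.

## Working session

There is one attempt and no reset: what is moved stays moved. The work goes in short steps, Python scripts to look and compute and a tool call to move; the robot and the scene stay as the last step left them, time stands still between calls to the robot, and variables do not carry over. Pictures are saved under pics/ and viewed, at most 10 in all, crops included, and the job is handed in when it is done.

Besides the shell and the picture viewer there is one more tool, called after "Emit:" by a JSON object that holds its "op" and its "data", one argument or row to a line. jog_arm: Moves the arm, as the interface text tells. Its arguments: {"type":"object","properties":{"turn":{"type":"array","items":{"type":"array","items":{"type":"number"}}},"delta_pos":{"type":"array","items":{"type":"array","items":{"type":"number"}}},"gripper":{"type":"array","items":{"type":"number"}},"grip_force":{"type":"number"}},"required":["turn","delta_pos","gripper"]}

```bash
mkdir -p pics
python3 - <<'E'
from workcell import read_state, vision
import cv2
s=read_state();print(s)
for n in ["top","scene"]:
    im=vision.read_camera(n);cv2.imwrite(f"pics/{n}0.png",im[:,:,::-1])
for n in ["top","scene","wrist"]:print(n,vision.calibration(n))
E
```

```text
{'time': 0.0, 'q': array([-1.24487497e+00,  2.64785386e-01,  1.60536280e+00, -7.89423555e-06,
        1.27366724e+00, -3.69223848e-02]), 'joint_vel': array([-3.53542558e-04,  4.12259618e-04,  9.69145505e-05, -9.17819906e-04,
       -5.14169223e-04, -1.40428252e-03]), 'joint_torque': array([-8.51816844e-05, -5.15118599e+01, -3.67314684e+01, -2.92729128e-04,
        1.27630393e-02, -1.47911123e-05]), 'tool_pos': array([ 0.23933337, -0.63038115,  0.22994633]), 'tcp_rot': array([-3.08787014e+00, -5.66439092e-01,  5.14139966e-04]), 'wrist_force': array([ 0.99211028, -0.02247675, -0.06144128]), 'torque': array([ 0.00885477, -0.02483863, -0.0022069 ]), 'grip_force': 0.0, 'width': 0.9983044258244633}
top {'vfov': 57.66729308711927, 'cx': 322.55095080517475, 'cy': 235.67635964045988, 'dist': array([-0.00545457,  0.        ,  0.        ,  0.        ,  0.        ]), 'R': array([[-0.01850839, -0.99918381, -0.03590476],
       [-0.98233336,  0.02486133, -0.18548066],
       [ 0.18622191,  0.0318375 , -0.98199174]]), 't': array([0.0179379 , 0.51703106, 0.94732656])}
scene {'vfov': 45.9768165221547
[... 152 characters left out ...]
83221476, -0.5544359 , -0.00440842],
       [-0.33621536,  0.5109536 , -0.79112935],
       [ 0.44088301, -0.65690734, -0.61163299]]), 't': array([0.41296745, 0.19881264, 1.14626564])}
wrist {'vfov': 60.9405979250645, 'cx': 317.7347800812243, 'cy': 235.9640513089415, 'dist': array([-0.05374641,  0.        ,  0.        ,  0.        ,  0.        ]), 'mount': array([[ 1.48928493e-04, -9.62906889e-01, -2.69833838e-01,
         6.82611956e-02],
       [ 9.99998220e-01,  6.50904029e-04, -1.77083700e-03,
         9.50740099e-04],
       [ 1.88078708e-03, -2.69833094e-01,  9.62905273e-01,
        -1.43296521e-01],
       [ 0.00000000e+00,  0.00000000e+00,  0.00000000e+00,
         1.00000000e+00]])}
```

View pics/top0.png

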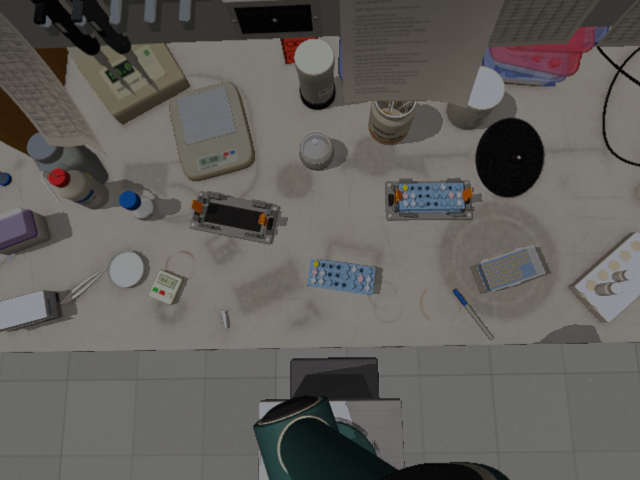

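View pics/scene0.png

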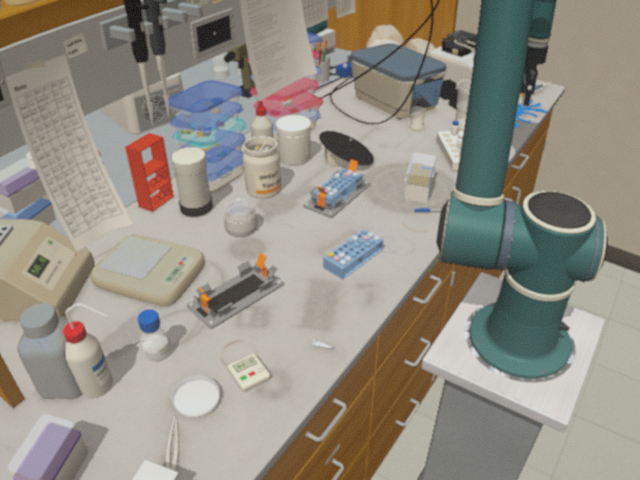

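The top view shows the loose rack at about (342,277), the empty dock at about (236,217) and the full dock at (430,200). I'll enlarge both to get the corners.

```bash
cat > h.py <<'E'
import numpy as np, cv2
from scipy.spatial.transform import Rotation as Ro
from workcell import read_state, vision
def K(c):
    f=240/np.tan(np.radians(c['vfov']/2)); return np.array([[f,0,c['cx']],[0,f,c['cy']],[0,0,1.]])
def ext(n,s=None):
    c=vision.calibration(n)
    if n!='wrist': return c,c['R'],c['t']
    s=s or read_state(); M=c['mount']
    Rt=Ro.from_rotvec(s['tcp_rot']).as_matrix()
    Rc=Rt@M[:3,:3]; pc=Rt@M[:3,3]+s['tool_pos']
    return c,Rc.T,-Rc.T@pc
def back(n,uv,z,s=None):
    c,R,t=ext(n,s)
    p=cv2.undistortPoints(np.array(uv,float).reshape(-1,1,2),K(c),c['dist']).reshape(-1,2)
    d=np.c_[p,np.ones(len(p))]@R; o=-R.T@t
    return o+d*((np.broadcast_to(z,len(p))-o[2])/d[:,2])[:,None]
def proj(n,X,s=None):
    c,R,t=ext(n,s)
    return cv2.projectPoints(np.array(X,float),cv2.Rodrigues(R)[0],t,K(c),c['dist'])[0].reshape(-1,2)
E
python3 - <<'E'
import cv2,numpy as np
im=cv2.imread('pics/top0.png')
a=cv2.resize(im[180:255,180:300],None,fx=5,fy=5,interpolation=2);b=cv2.resize(im[245:305,295:391],None,fx=5,fy=5,interpolation=2)
o=np.zeros((375+225,600,3),np.uint8);o[:375]=a;o[375:,:480]=b[:225]
o[300:]=0;o[:300]=a[40:340];o[300:,:480]=b
cv2.imwrite('pics/crop0.png',o)
E
```

```text
(no output)
```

View pics/crop0.png

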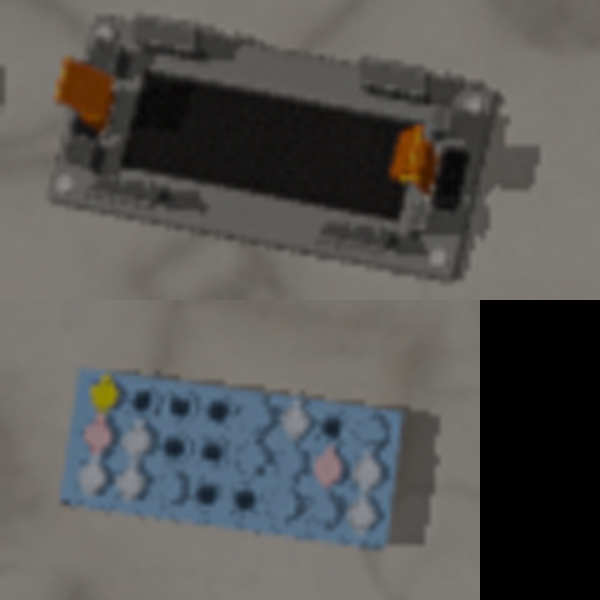

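The crop shows the dock plate corners near (93,15), (498,97), (458,282) and (48,200), and the rack deck corners near (78,370), (405,408), (385,545) and (60,502).

Run:
```python
from h import *
def show(n,c,z,off):
    c=np.array(c,float)/5+off; P=back('top',c,z); e=[np.linalg.norm(P[i]-P[(i+1)%4])*1000 for i in range(4)]
    v=P[0]-P[1]+P[3]-P[2]
    print(n,P.mean(0).round(4),np.round(e,1),'long-axis angle from x',np.degrees(np.arctan2(v[1],v[0])).round(2))
show('dock',[(93,15),(498,97),(458,282),(48,200)],.008,(180,188))
show('screws',[(103,33),(475,103),(437,257),(63,183)],.008,(180,188))
show('rack',[(78,370),(405,408),(385,545),(60,502)],.034,(295,185))
c,R,t=ext('top');print(-R.T@t)
s=read_state();print(Ro.from_rotvec(s['tcp_rot']).as_matrix().round(3))
```

```text
dock [0.5751 0.2198 0.008 ] [205.1  92.3 204.3  94.1] long-axis angle from x 76.99
screws [0.5773 0.2221 0.008 ] [187.6  77.4 186.6  76.6] long-axis angle from x 77.44
rack [ 0.4253 -0.0338  0.034 ] [150.5  62.8 148.2  60.9] long-axis angle from x 81.65
[ 0.3318159  -0.02509132  1.02681018]
[[ 0.935  0.355 -0.001]
 [ 0.355 -0.935  0.002]
 [ 0.    -0.002 -1.   ]]
```

Emit:
{"op": "jog_arm", "data": {
  "turn": [
    [0,0,0],
    [0,0,0],
    [0,0,0],
    [0,0,0],
    [0,0,0],
    [0,0,0],
    [0,0,0],
    [0,0,0],
    [0,0,0],
    [0,0,0],
    [0,0,0],
    [0,0,0],
    [0,0,0],
    [0,0,0],
    [0,0,0],
    [0,0,0]
  ],
  "delta_pos": [
    [0.0241,-0.0307,0],
    [0.0241,-0.0307,0],
    [0.0241,-0.0307,0],
    [0.0241,-0.0307,0],
    [0.0241,-0.0307,0],
    [0.0241,-0.0307,0],
    [0.0241,-0.0307,0],
    [0.0241,-0.0307,0],
    [0.0241,-0.0307,0],
    [0.0241,-0.0307,0],
    [0.0241,-0.0307,0],
    [0.0241,-0.0307,0],
    [0.0241,-0.0307,0],
    [0.0241,-0.0307,0],
    [0.0241,-0.0307,0],
    [0.0241,-0.0307,0]
  ],
  "gripper": [0.0854,0.0854,0.0854,0.0854,0.0854,0.0854,0.0854,0.0854,0.0854,0.0854,0.0854,0.0854,0.0854,0.0854,0.0854,0.0854]
}}

```text
time: 1.43
tool_pos: [0.4255, -0.033, 0.2311]
tcp_rot: [3.09, 0.567, 0.0]
wrist_force: [-0.3, -0.8, -0.3]
width: 1.002
grip_force: 0.0
```

Emit:
{"op": "jog_arm", "data": {
  "turn": [
    [0,0,-0.1063],
    [0,0,-0.1063],
    [0,0,-0.1063],
    [0,0,-0.1063],
    [0,0,-0.1063],
    [0,0,-0.1063],
    [0,0,-0.1063],
    [0,0,-0.1063],
    [0,0,-0.1063],
    [0,0,-0.1063],
    [0,0,0],
    [0,0,0]
  ],
  "delta_pos": [
    [0,0,0],
    [0,0,0],
    [0,0,0],
    [0,0,0],
    [0,0,0],
    [0,0,0],
    [0,0,0],
    [0,0,0],
    [0,0,0],
    [0,0,0],
    [0,0,0],
    [0,0,0]
  ],
  "gripper": [0.0854,0.0854,0.0854,0.0854,0.0854,0.0854,0.0854,0.0854,0.0854,0.0854,0.0854,0.0854]
}}

```text
time: 2.43
tool_pos: [0.4254, -0.0349, 0.2309]
tcp_rot: [-2.379, -2.051, 0.001]
wrist_force: [0.0, -0.7, -0.6]
width: 0.998
grip_force: 0.0
```

Run:
```python
from h import *
s=read_state();im=vision.read_camera('wrist');cv2.imwrite("pics/w1.png",im[:,:,::-1])
R=Ro.from_rotvec(s['tcp_rot']).as_matrix();print(s['time'],s['tool_pos'],R.round(3),s['q'],np.degrees(np.arctan2(R[1,1],R[0,1])))
```

```text
2.4333 [ 0.42542309 -0.03493823  0.23093804] [[ 0.147  0.989 -0.001]
 [ 0.989 -0.147  0.   ]
 [-0.    -0.001 -1.   ]] [-1.40303494e-01 -2.22389651e-01  2.10039505e+00 -6.65830998e-06
  1.26419699e+00  7.57728128e-03] -8.472829239336958
```

View pics/w1.png

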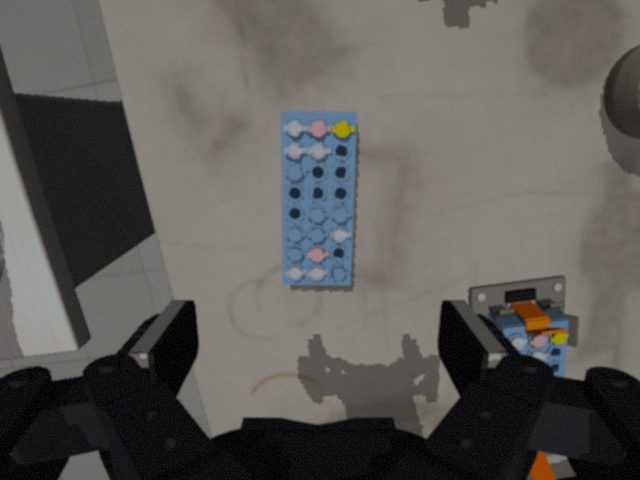

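The wrist view shows the rack deck corners at about (281,111), (356,112), (352,284) and (284,283), with the rack square to the fingers.

Run:
```python
from h import *
s=read_state();R=Ro.from_rotvec(s['tcp_rot']).as_matrix()
P=back('wrist',[(281,111),(356,112),(352,283.5),(284,283)],.034,s)
T=(P-s['tool_pos'])@R
print(P.round(4),P.mean(0),T.round(4),T.mean(0)); print([np.linalg.norm(P[i]-P[(i+1)%4]) for i in range(4)])
v=P[0]-P[3]+P[1]-P[2];print(np.degrees(np.arctan2(v[1],v[0])))
```

```text
[[ 0.4076  0.0453  0.034 ]
 [ 0.467   0.0357  0.034 ]
 [ 0.4453 -0.1102  0.034 ]
 [ 0.3851 -0.1008  0.034 ]] [ 0.42623659 -0.03249254  0.034     ] [[ 0.0767 -0.0294  0.197 ]
 [ 0.076   0.0308  0.197 ]
 [-0.0715  0.0308  0.197 ]
 [-0.071  -0.0301  0.197 ]] [0.0025492  0.00052268 0.1969921 ]
[np.float64(0.06017015382307316), np.float64(0.14745578811417334), np.float64(0.06091972874007535), np.float64(0.1477843319805751)]
81.3879064432192
```

Emit:
{"op": "jog_arm", "data": {
  "turn": [
    [0,0,0],
    [0,0,0],
    [0,0,0],
    [0,0,0],
    [0,0,0],
    [0,0,0],
    [0,0,0],
    [0,0,0],
    [0,0,0],
    [0,0,0],
    [0,0,0],
    [0,0,0],
    [0,0,0],
    [0,0,0],
    [0,0,0],
    [0,0,0],
    [0,0,0],
    [0,0,0],
    [0,0,0],
    [0,0,0]
  ],
  "delta_pos": [
    [0.0025,0.0005,0.025],
    [0,0,0.025],
    [0,0,0.025],
    [0,0,0.025],
    [0,0,0.025],
    [0,0,0.025],
    [0,0,0.025],
    [0,0,0.025],
    [0,0,0.01],
    [0,0,0.01],
    [0,0,0.005],
    [0,0,0],
    [0,0,0],
    [0,0,0],
    [0,0,0],
    [0,0,0],
    [0,0,0],
    [0,0,0],
    [0,0,0],
    [0,0,0]
  ],
  "gripper": [0.0854,0.0854,0.0854,0.0854,0.0854,0.0854,0.0854,0.0854,0.0854,0.0854,0.0854,0.0854,0.05,0.05,0.05,0.05,0.05,0.05,0.05,0.05],
  "grip_force": 60
}}

```text
time: 4.15
tool_pos: [0.428, -0.0328, 0.008]
tcp_rot: [2.375, 2.053, 0.003]
wrist_force: [-0.8, 0.4, 5.7]
width: 0.701
grip_force: 63.4
```

Emit:
{"op": "jog_arm", "data": {
  "turn": [
    [0,0,0],
    [0,0,0],
    [0,0,0],
    [0,0,0],
    [0,0,0],
    [0,0,0]
  ],
  "delta_pos": [
    [0,0,-0.01],
    [0,0,-0.02],
    [0,0,-0.03],
    [0,0,-0.03],
    [0,0,-0.02],
    [0,0,0]
  ],
  "gripper": [0.05,0.05,0.05,0.05,0.05,0.05]
}}

```text
time: 4.65
tool_pos: [0.4309, -0.0331, 0.1224]
tcp_rot: [2.37, 2.049, 0.012]
wrist_force: [1.0, -0.1, -1.0]
width: 0.702
grip_force: 65.1
```

Run:
```python
from h import *
s=read_state();R=Ro.from_rotvec(s['tcp_rot']).as_matrix();print(s['time'],s['tool_pos'],s['width'],s['grip_force'],s['wrist_force'],s['q'],R.round(4))
im=vision.read_camera('wrist');cv2.imwrite("pics/w2.png",im[:,:,::-1])
im=vision.read_camera('scene');cv2.imwrite("pics/s2.png",im[:,:,::-1])
a=cv2.imread("pics/w2.png");b=cv2.imread("pics/s2.png")
cv2.imwrite("pics/c2.png",np.hstack([cv2.resize(a,(400,300)),cv2.resize(b[170:320,260:460],(400,300))]))
```

```text
4.65 [ 0.43088284 -0.03313955  0.12243329] 0.7016377929418173 65.06227612495422 [ 1.03814037 -0.12932284 -0.98913872] [-1.34398384e-01 -1.14596955e-01  2.22132656e+00 -1.65951217e-05
  1.02369392e+00  1.06527631e-02] [[ 1.445e-01  9.894e-01  1.110e-02]
 [ 9.895e-01 -1.445e-01 -1.500e-03]
 [ 1.000e-04  1.120e-02 -9.999e-01]]
```

View pics/c2.png

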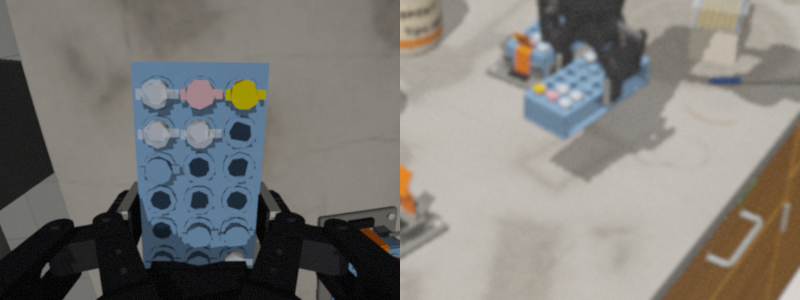

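The rack is held square and level. Next I'll move to a spot short of the dock and look at its near end.

Emit:
{"op": "jog_arm", "data": {
  "turn": [
    [0,0,0],
    [0,0,0],
    [0,0,0],
    [0,0,0],
    [0,0,0],
    [0,0,0.0365],
    [0,0,0.0365],
    [0,0,0],
    [0,0,0],
    [0,0,0]
  ],
  "delta_pos": [
    [0.0106,0.0178,-0.0256],
    [0.0106,0.0178,-0.0256],
    [0.0106,0.0178,-0.0256],
    [0.0106,0.0178,-0.0256],
    [0.0106,0.0178,-0.0256],
    [0,0,0],
    [0,0,0],
    [0,0,0],
    [0,0,0],
    [0,0,0]
  ],
  "gripper": [0.05,0.05,0.05,0.05,0.05,0.05,0.05,0.05,0.05,0.05]
}}

```text
time: 5.58
tool_pos: [0.5211, 0.007, 0.2425]
tcp_rot: [-2.447, -1.966, 0.004]
wrist_force: [-0.2, -0.1, -0.1]
width: 0.702
grip_force: 65.3
```

Run:
```python
from h import *
import pickle
s=read_state();R=Ro.from_rotvec(s['tcp_rot']).as_matrix();print(s['time'],s['tool_pos'],s['width'],s['q'],R.round(4))
im=vision.read_camera('wrist');cv2.imwrite("pics/w3.png",im[:,:,::-1]);pickle.dump(s,open('w3.pkl','wb'))
```

```text
5.5833 [0.52112229 0.0069761  0.24246334] 0.7016593558469822 [-3.43997093e-02 -3.37832605e-02  1.91326011e+00 -1.53866790e-05
  1.26541054e+00  1.82806273e-01] [[ 2.155e-01  9.765e-01 -3.300e-03]
 [ 9.765e-01 -2.155e-01  1.000e-04]
 [-6.000e-04 -3.200e-03 -1.000e+00]]
```

Emit:
{"op": "jog_arm", "data": {
  "turn": [
    [0,0,0],
    [0,0,0],
    [0,0,0],
    [0,0,0],
    [0,0,0],
    [0,0,0],
    [0,0,0],
    [0,0,0],
    [0,0,0]
  ],
  "delta_pos": [
    [0.03,0,0],
    [0.032,0,0],
    [0.032,0,0],
    [0.032,0,0],
    [0.032,0,0],
    [0.032,0,0],
    [0,0,0],
    [0,0,0],
    [0,0,0]
  ],
  "gripper": [0.05,0.05,0.05,0.05,0.05,0.05,0.05,0.05,0.05]
}}

```text
time: 6.38
tool_pos: [0.5628, 0.1921, 0.2435]
tcp_rot: [-2.449, -1.968, 0.003]
wrist_force: [-0.9, 0.7, -1.1]
width: 0.703
grip_force: 65.3
```

Run:
```python
from h import *
import pickle
s=read_state();R=Ro.from_rotvec(s['tcp_rot']).as_matrix();print(s['time'],s['tool_pos'],s['width'],s['q'],R.round(4))
im=vision.read_camera('wrist');cv2.imwrite("pics/w4.png",im[:,:,::-1]);pickle.dump(s,open('w4.pkl','wb'))
a=cv2.imread("pics/w3.png")[:300];b=cv2.imread("pics/w4.png")[:300]
cv2.imwrite("pics/c4.png",np.vstack([a,b]))
```

```text
6.3833 [0.56283187 0.19214869 0.24352785] 0.7028026698427478 [ 2.87406856e-01  1.06809549e-01  1.76582614e+00 -5.32171515e-04
  1.27055550e+00  5.04694411e-01] [[ 2.154e-01  9.765e-01 -1.400e-03]
 [ 9.765e-01 -2.154e-01 -9.000e-04]
 [-1.200e-03 -1.200e-03 -1.000e+00]]
```

View pics/c4.png

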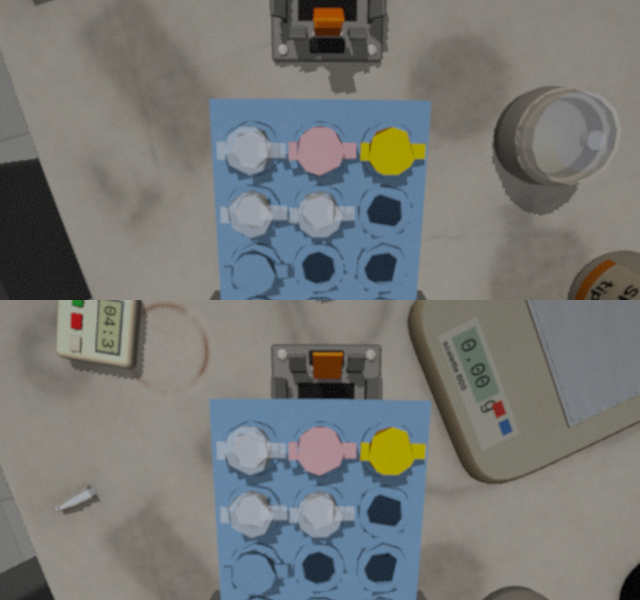

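Both wrist views show the dock in line with the rack. In w3 its near screws are at (283,48) and (374,48), with the end edge at row 60. In w4 its far screws are at (282,54) and (372,54), with the end edge at row 45. The held rack's far edge runs from (210,99) to (431,100).

Run:
```python
from h import *
import pickle
s3=pickle.load(open('w3.pkl','rb'));s4=pickle.load(open('w4.pkl','rb'))
A=back('wrist',[(283,48),(374,48),(274,60),(383,60.5)],.008,s3);B=back('wrist',[(282,54),(372,54),(273,45.5),(381.5,45.5)],.008,s4)
for i in(0,2):
    a=A[i:i+2];b=B[i:i+2];v=b.mean(0)-a.mean(0)
    print('centre',(a.mean(0)+b.mean(0))/2,'len',np.linalg.norm(v),'w',np.linalg.norm(a[0]-a[1]),np.linalg.norm(b[0]-b[1]),'ang',np.degrees(np.arctan2(v[1],v[0])))
# rack deck far edge in tool coords; deck height ~ tcp+0.0265
for s in(s3,s4):
    R=Ro.from_rotvec(s['tcp_rot']).as_matrix()
    for dz in (.022,.0265,.031):
        P=back('wrist',[(210,99),(431,100)],s['tool_pos'][2]+dz,s);T=(P-s['tool_pos'])@R
        print(dz,T.round(4).tolist(),np.linalg.norm(P[0]-P[1]))
R=Ro.from_rotvec(s4['tcp_rot']).as_matrix();print(np.degrees(np.arctan2(R[1,0],R[0,0])))
```

```text
centre [0.57750443 0.22256577 0.008     ] len 0.1849444828667188 w 0.07836469704605359 0.07794579636454253 ang 77.53556504741465
centre [0.57730542 0.22108775 0.008     ] len 0.20184354573130067 w 0.09447607319041332 0.09359446504855937 ang 77.50364298097024
0.022 [[0.0742, -0.0304, -0.0219], [0.074, 0.0326, -0.0222]] 0.06296040356891348
0.0265 [[0.074, -0.0293, -0.0265], [0.0737, 0.0314, -0.0266]] 0.060623737672547945
0.031 [[0.0737, -0.0281, -0.031], [0.0735, 0.0302, -0.0311]] 0.05828707177618229
0.022 [[0.0742, -0.0304, -0.0221], [0.074, 0.0326, -0.0221]] 0.06293877262278294
0.0265 [[0.074, -0.0292, -0.0266], [0.0737, 0.0314, -0.0266]] 0.060602151451559075
0.031 [[0.0737, -0.0281, -0.0311], [0.0735, 0.0302, -0.0311]] 0.058265530280335424
77.55942146322317
```

Emit:
{"op": "jog_arm", "data": {
  "turn": [
    [0,0,0],
    [0,0,0],
    [0,0,0],
    [0,0,0],
    [0,0,0],
    [0,0,0],
    [0,0,0],
    [0,0,0],
    [0,0,0],
    [0,0,0],
    [0,0,0],
    [0,0,0]
  ],
  "delta_pos": [
    [0.017,0.0034,0],
    [0.0161,0.0034,0],
    [0,0,0.024],
    [0,0,0.024],
    [0,0,0.024],
    [0,0,0.024],
    [0,0,0.024],
    [0,0,0.024],
    [0,0,0.014],
    [0,0,0],
    [0,0,0],
    [0,0,0]
  ],
  "gripper": [0.05,0.05,0.05,0.05,0.05,0.05,0.05,0.05,0.05,0.05,0.05,0.05]
}}

```text
time: 7.43
tool_pos: [0.5785, 0.2236, 0.0879]
tcp_rot: [2.45, 1.966, 0.004]
wrist_force: [-0.4, 1.0, -0.1]
width: 0.703
grip_force: 65.3
```

Run:
```python
from h import *
s=read_state();R=Ro.from_rotvec(s['tcp_rot']).as_matrix();p=s['tool_pos'];print(s['time'],p,s['wrist_force'],R.round(4))
print('to go, tool xy:',((np.array([.5766,.2230,p[2]])-p)@R).round(4))
im=vision.read_camera('scene')[220:345,170:310];b=vision.read_camera('wrist')
cv2.imwrite("pics/c5.png",np.hstack([cv2.resize(im,(392,350),interpolation=2),cv2.resize(b,(408,350))])[:,:,::-1])
```

```text
7.4333 [0.57853897 0.22361087 0.0878863 ] [-0.44891121  1.01338454 -0.13822453] [[ 2.166e-01  9.763e-01  2.400e-03]
 [ 9.763e-01 -2.166e-01  8.000e-04]
 [ 1.300e-03  2.100e-03 -1.000e+00]]
to go, tool xy: [-0.001  -0.0018 -0.    ]
```

View pics/c5.png

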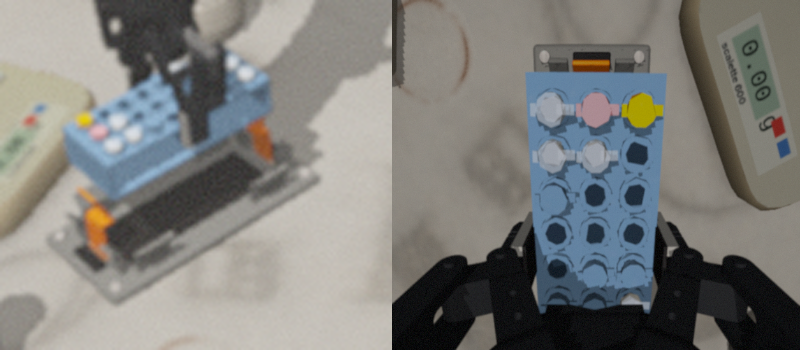

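The scene and wrist views show the rack above the dock, parallel and centred between the clips. I'll apply the small correction and go down to the guides.

Emit:
{"op": "jog_arm", "data": {
  "turn": [
    [0,0,0],
    [0,0,0],
    [0,0,0],
    [0,0,0],
    [0,0,0],
    [0,0,0],
    [0,0,0],
    [0,0,0],
    [0,0,0],
    [0,0,0]
  ],
  "delta_pos": [
    [-0.001,-0.0018,0],
    [0,0,0.008],
    [0,0,0.008],
    [0,0,0.008],
    [0,0,0.008],
    [0,0,0.007],
    [0,0,0.006],
    [0,0,0.005],
    [0,0,0],
    [0,0,0]
  ],
  "gripper": [0.05,0.05,0.05,0.05,0.05,0.05,0.05,0.05,0.05,0.05]
}}

```text
time: 8.37
tool_pos: [0.5741, 0.2224, 0.0349]
tcp_rot: [-2.449, -1.966, 0.004]
wrist_force: [0.7, -0.1, -3.1]
width: 0.706
grip_force: 65.2
```

Run:
```python
from h import *
s=read_state();R=Ro.from_rotvec(s['tcp_rot']).as_matrix();p=s['tool_pos'];print(s['time'],p,s['wrist_force'],s['torque'],R.round(4))
print('to go, tool xy:',((np.array([.5766,.2230,p[2]])-p)@R).round(4))
```

```text
8.3667 [0.57410678 0.22238295 0.03488212] [ 0.66391144 -0.07001955 -3.14782936] [-0.00776022  0.01625994  0.08275375] [[ 2.163e-01  9.763e-01 -2.600e-03]
 [ 9.763e-01 -2.163e-01 -8.000e-04]
 [-1.400e-03 -2.300e-03 -1.000e+00]]
to go, tool xy: [ 0.0011  0.0023 -0.    ]
```

Emit:
{"op": "jog_arm", "data": {
  "turn": [
    [0,0,0],
    [0,0,0],
    [0,0,0],
    [0,0,0],
    [0,0,0],
    [0,0,0],
    [0,0,0],
    [0,0,0]
  ],
  "delta_pos": [
    [0,0,0.003],
    [0,0,0.003],
    [0,0,0.003],
    [0,0,0.003],
    [0,0,0.003],
    [0,0,0.003],
    [0,0,0],
    [0,0,0]
  ],
  "gripper": [0.05,0.05,0.05,0.05,0.05,0.05,0.05,0.05]
}}

```text
time: 9.03
tool_pos: [0.5744, 0.2225, 0.0174]
tcp_rot: [-2.449, -1.966, 0.003]
wrist_force: [0.1, -0.6, -4.5]
width: 0.705
grip_force: 65.8
```

Run:
```python
from h import *
s=read_state();p=s['tool_pos'];print(s['time'],p,s['wrist_force'],s['torque'],s['width'])
im=vision.read_camera('scene')[220:345,170:310];b=vision.read_camera('wrist')
cv2.imwrite("pics/c6.png",np.hstack([cv2.resize(im,(392,350),interpolation=2),cv2.resize(b,(408,350))])[:,:,::-1])
```

```text
9.0333 [0.57437054 0.22247004 0.01738666] [ 0.0989879  -0.58168406 -4.45907993] [-0.07141063  0.11426797  0.00428394] 0.7047449901882731
```

View pics/c6.png

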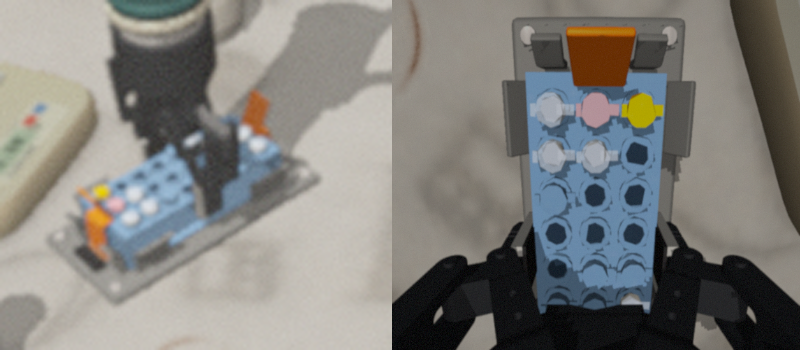

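The rack is between the guides, nearly home, and the +y clip overlaps the deck. I'll press the rest of the way in small steps.

Emit:
{"op": "jog_arm", "data": {
  "turn": [
    [0,0,0],
    [0,0,0],
    [0,0,0],
    [0,0,0],
    [0,0,0]
  ],
  "delta_pos": [
    [0,0,0.001],
    [0,0,0.001],
    [0,0,0.001],
    [0,0,0],
    [0,0,0]
  ],
  "gripper": [0.05,0.05,0.05,0.05,0.05]
}}

```text
time: 9.55
tool_pos: [0.5756, 0.2229, 0.0161]
tcp_rot: [2.45, 1.966, 0.001]
wrist_force: [-1.9, -1.1, 4.1]
width: 0.704
grip_force: 66.3
```

Emit:
{"op": "jog_arm", "data": {
  "turn": [
    [0,0,0],
    [0,0,0],
    [0,0,0],
    [0,0,0]
  ],
  "delta_pos": [
    [0,0,0.001],
    [0,0,0.001],
    [0,0,0],
    [0,0,0]
  ],
  "gripper": [0.05,0.05,0.05,0.05]
}}

```text
time: 9.88
tool_pos: [0.5756, 0.2229, 0.016]
tcp_rot: [2.45, 1.967, 0.001]
wrist_force: [-7.7, -2.6, 15.4]
width: 0.701
grip_force: 67.1
```

Emit:
{"op": "jog_arm", "data": {
  "turn": [
    [0,0,0],
    [0,0,0],
    [0,0,0],
    [0,0,0]
  ],
  "delta_pos": [
    [0,0,0.001],
    [0,0,0.001],
    [0,0,0],
    [0,0,0]
  ],
  "gripper": [0.05,0.05,0.05,0.05]
}}

```text
time: 10.22
tool_pos: [0.5756, 0.2229, 0.0159]
tcp_rot: [2.45, 1.967, 0.0]
wrist_force: [-12.9, -5.1, 27.0]
width: 0.701
grip_force: 67.8
```

Run:
```python
from h import *
s=read_state();p=s['tool_pos'];print(s['time'],p,s['wrist_force'],s['torque'],s['width'])
im=vision.read_camera('scene')[220:345,170:310];b=vision.read_camera('top')[180:255,180:300]
cv2.imwrite("pics/c7.png",np.hstack([cv2.resize(im,(392,350),interpolation=2),cv2.resize(b,(408,350),interpolation=2)])[:,:,::-1])
```

```text
10.2167 [0.57564282 0.22294221 0.01588294] [-12.8947265   -5.14123053  27.0061469 ] [-0.65667351  1.73146551 -0.01956788] 0.700935234465705
```

View pics/c7.png

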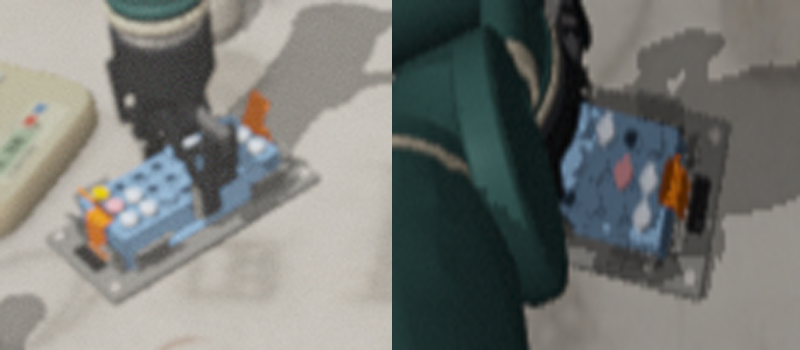

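It is pressed home at 27 N, with both clips over the deck. I'll take off the load, release and back away.

Emit:
{"op": "jog_arm", "data": {
  "turn": [
    [0,0,0],
    [0,0,0],
    [0,0,0],
    [0,0,0],
    [0,0,0],
    [0,0,0],
    [0,0,0],
    [0,0,0],
    [0,0,0],
    [0,0,0]
  ],
  "delta_pos": [
    [0,0,-0.002],
    [0,0,-0.0025],
    [0,0,0],
    [0,0,0],
    [0,0,0],
    [0,0,0],
    [0,0,0],
    [0,0,0],
    [0,0,0],
    [0,0,0]
  ],
  "gripper": [0.05,0.05,0.05,0.0854,0.0854,0.0854,0.0854,0.0854,0.0854,0.0854]
}}

```text
time: 11.15
tool_pos: [0.5752, 0.2228, 0.0157]
tcp_rot: [-2.45, -1.967, 0.0]
wrist_force: [0.7, -0.3, 0.1]
width: 1.001
grip_force: 0.0
```

Emit:
{"op": "jog_arm", "data": {
  "turn": [
    [0,0,0],
    [0,0,0],
    [0,0,0],
    [0,0,0],
    [0,0,0],
    [0,0,0],
    [0,0,0],
    [0,0,0],
    [0,0,0],
    [0,0,0],
    [0,0,0],
    [0,0,0]
  ],
  "delta_pos": [
    [0,0,-0.005],
    [0,0,-0.01],
    [0,0,-0.02],
    [0,0,-0.025],
    [0,0,-0.025],
    [0,0,-0.025],
    [0,0,-0.025],
    [0,0,-0.025],
    [0,0,-0.02],
    [0,0,0],
    [0,0,0],
    [0,0,0]
  ],
  "gripper": [0.0854,0.0854,0.0854,0.0854,0.0854,0.0854,0.0854,0.0854,0.0854,0.0854,0.0854,0.0854]
}}

```text
time: 12.15
tool_pos: [0.5748, 0.2226, 0.1956]
tcp_rot: [-2.45, -1.967, 0.0]
wrist_force: [-0.4, -0.5, 0.3]
width: 1.0
grip_force: 0.0
```

Run:
```python
from h import *
s=read_state();p=s['tool_pos'];print(s['time'],p,s['wrist_force'],s['width'])
im=vision.read_camera('scene')[220:345,170:310];b=vision.read_camera('wrist')
cv2.imwrite("pics/c8.png",np.hstack([cv2.resize(im,(392,350),interpolation=2),cv2.resize(b,(408,350))])[:,:,::-1])
```

```text
12.15 [0.57478076 0.22260875 0.19559817] [-0.42961808 -0.46713317  0.31626413] 0.9998143061946013
```

View pics/c8.png

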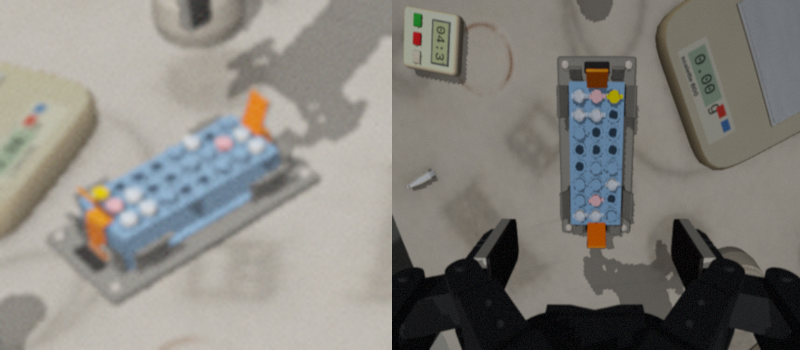

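The released rack sits flat in the dock with the gripper clear. I'll check the clips numerically: the orange outlines against projected positions for closed clips.

Run:
```python
from h import *
s=read_state();im=vision.read_camera('wrist')
hsv=cv2.cvtColor(im,cv2.COLOR_RGB2HSV);m=cv2.inRange(hsv,(5,170,80),(20,255,255))
n,l,st,c=cv2.connectedComponentsWithStats(m);print([st[i].tolist() for i in range(1,n) if st[i][4]>60])
b=cv2.inRange(hsv,(95,60,60),(115,200,255));b[:,:240]=0;b[:,400:]=0;r=np.where(b.sum(1)>255*30)[0];print('blue rows',r.min(),r.max())
C=np.array([.5774,.2218,0]);u=np.array([np.cos(np.radians(77.5)),np.sin(np.radians(77.5)),0])
for sg in(1,-1):
  for y,z in[(.070,.043),(.070,.046),(.074,.055),(.074,.060),(.074,.065),(.080,.065),(.075,.042)]:
    print(sg,y,z,proj('wrist',[C+sg*y*u+[0,0,z]],s).round(1).tolist())
t=vision.read_camera('scene');hs=cv2.cvtColor(t,cv2.COLOR_RGB2HSV);m=cv2.inRange(hs,(5,170,80),(20,255,255));a=cv2.cvtColor(cv2.imread('pics/scene0.png'),cv2.COLOR_BGR2HSV);m0=cv2.inRange(a,(5,170,80),(20,255,255))
for q in(m0,m):
  n,l,st,c=cv2.connectedComponentsWithStats(q);print([(st[i].tolist(),c[i].round(1).tolist()) for i in range(1,n) if st[i][4]>25 and 190<c[i][0]<280 and 240<c[i][1]<320])
```

```text
[[304, 93, 37, 27, 849], [306, 306, 30, 34, 973]]
blue rows 112 308
1 0.07 0.043 [[323.0, 118.5]]
1 0.07 0.046 [[323.0, 118.4]]
1 0.074 0.055 [[323.1, 112.1]]
1 0.074 0.06 [[323.2, 111.9]]
1 0.074 0.065 [[323.3, 111.8]]
1 0.08 0.065 [[323.3, 102.0]]
1 0.075 0.042 [[323.0, 111.1]]
-1 0.07 0.043 [[322.3, 303.4]]
-1 0.07 0.046 [[322.3, 305.0]]
-1 0.074 0.055 [[322.4, 314.9]]
-1 0.074 0.06 [[322.5, 318.0]]
-1 0.074 0.065 [[322.5, 321.1]]
-1 0.08 0.065 [[322.5, 328.4]]
-1 0.075 0.042 [[322.3, 308.6]]
[([257, 254, 10, 22, 96], [261.6, 263.9]), ([201, 294, 9, 14, 76], [204.4, 299.6])]
[([257, 254, 8, 14, 65], [260.8, 260.5]), ([202, 294, 7, 13, 56], [204.3, 300.0])]
```

```bash
python3 -c "
from workcell import ticket;print(ticket.finish_job())"
```

```text
the job is handed in; nothing more can be done
None
```

The blue rack is pressed home and released in the empty dock, and both clips measure closed over its deck. The gripper is clear, and the job was handed in at about 12 s; no verdict came back.

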